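# Return three vessels to their own spill dishes

### The arm

A 6-joint arm with a two-finger parallel gripper is mounted at the origin on a cart in front of the work surface, level with it; the furniture and walls round the work are solid. World frame = base frame: x ahead of the robot, y to its left, z up, the work surface at z = 0. Lengths are in m, angles in rad, forces in N, time in s.
With the tool pointing down it reaches from about 0.375 to 0.9 m from the base axis. Payload 3.1 kg.
Tool frame: the origin (TCP) lies at the very end of the fingers, on their centre line; the grasp point (between the pads) lies 19 mm behind it; z points along the fingers, y is the line along which they close (so a half turn about z gives the same grasp; the last joint's range is limited). The gripper opens to 87 mm and grips with 3 to 60 N. Pads are 19 mm wide; open, the fingers measure 117 mm over their backs; the gripper's body (75 mm by 190 mm) begins 51 mm behind the grasp point.
Start: joints at [1.083, 0.527, 1.433, -0, 1.181, -0.178], TCP at [0.191, 0.595, 0.223] pointing down, gripper open.
Joint ranges: [-3.08, 3.08], [-0.75, 2.2], [0.22, 2.44], [-1.43, 4.57], [0, 2.65], [-2.85, 2.85]. Speed limits (rad/s): [2.79, 2.79, 3.14, 3.14, 3.14, 3.14].

### API

Orientations are given as a unit quaternion [x, y, z, w].
In Python, from rig import status, viewer, robot gives the robot as it stands.
- The arm moves only by the tool arm_command, never from a script. Its arguments are lists of equal length, an entry for each row: "delta_rot": the turn, a rotation vector about the tool's x, y, z in degrees, a list of three; "delta_pos": the shift along the tool's x, y, z in m, a list of three; "gripper": the closure, from -1 (fully open) to 1 (shut). In form: {"delta_rot": [[rx, ry, rz], ...], "delta_pos": [[dx, dy, dz], ...], "gripper": [gripper, ...]}. A call has 1 to 12 rows; each row is the pose to reach, as a shift and turn from the pose commanded when the call began, along the tool's axes at that moment; what a row does not reach only later rows make up. A row lasts 1/12 s, in which the tool goes at most 41.7 mm and 7.16 degrees, less where a joint would pass 70% of its speed; a pose out of reach is approached as far as the arm can. A call with a gripper value outside its range is refused whole. The fingers move at their own pace and stop on an object; "grip_force" is the grip in N (left out, the last holds). Time passes only in rows, so rows that repeat a pose let the fingers close. It gives the time, the measured TCP pose, the force, the opening and the grip force at its end, in the units of the state.
- status.get_obs(): the state, without advancing time (a new reading comes with each control period).
- viewer.camera(name): name is "scene" or "top" or "wrist"; returns a dict with "pixels" (400x640x3 uint8, blue, green, red), "fx", "fy", "cx", "cy" (pixels), "pose" (4x4, takes a point from camera to world coordinates); the wrist camera has in their place "mount" (4x4, takes a point from camera to tool coordinates, whose origin is the TCP and whose axes are the flange's). Camera axes: x right, y down, z forward; pixel columns grow to the right and rows downward; lengths in m; the calibration is good to about 2 mm. A picture is of the moment at which its call begins: read the wrist's pose just before it. There is no depth.
- robot.hand_in(): hands the job in; it is judged then, once.
The state is a dict: "time": time; "q": joint angles; "joint_velocities": joint speeds; "joint_torque": joint torques, N m; "position": TCP position; "tool_rot": TCP orientation; "ft_force": force on the tool from outside, world axes, zero at the start; "moment": the same for the moment, N m; "grip_width": finger opening in m; "grip_force": force on a finger pad.
Only numpy, scipy, OpenCV 4.12 (cv2) and the standard library are available. Lean on these libraries where they do the work, as an engineer would, in place of code of your own. Each camera call takes 0.05 s, during which the arm holds its last target. There are 200 camera calls.

### The job

The brown bottle, the white bottle and the sample cup each stand in the wrong spill dish. Put each in its own: the brown bottle in the square dish, the white bottle in the round dish and the cup in the hexagonal dish, standing flat inside the rim; the empty rubber mat is free for parking one on the way. Keep the vessels upright and leave the label roll, the marker and the pipette where they lie.

Things in the scene. Friction and masses are not known exactly. Their poses are not given: they have to be found in the camera images.
- brown_bottle: Tall brown reagent bottle with a black screw cap, fixed on; the only brown one. Body 72 mm in diameter up to 139 mm, cap 37 mm in diameter from 139 to 155 mm above its foot; the shoulder is solid to full width: take it by the cap from above, fingertips just above the shoulder. 0.36 to 0.68 kg. Origin: centre of its foot, z up. It starts in the round dish.
- white_bottle: Shorter white reagent bottle with a blue screw cap, fixed on (the one in a dish). Body 60 mm in diameter up to 117 mm, cap 37 mm in diameter from 117 to 130 mm above its foot; the shoulder is solid to full width: take it by the cap from above, fingertips just above the shoulder. 0.23 to 0.43 kg. Origin: centre of its foot, z up. It starts in the hexagonal dish.
- cup: Small white sample cup with a wider red lid, fixed on. 72 mm high; foot and wall about 57 mm in diameter, lid 64 mm in diameter from 58 to 72 mm above its foot (take it by the lid from above). About 0.05 kg. Origin: centre of its foot, z up. It starts in the square dish.
- square_dish: Square stainless spill dish, 100 x 100 mm, fixed to the worktop. Rim 12 mm high and 4 mm thick; inside it is 92 x 92 mm. The floor inside lies 4 mm above the worktop. Origin: centre of its underside, on the worktop; z up. Turned up to 20 degrees about z.
- round_dish: Round stainless spill dish, 100 mm in diameter, fixed to the worktop. Rim 12 mm high and 4 mm thick; inside it is 92 mm in diameter. The floor inside lies 3 mm above the worktop. Origin: centre of its underside, on the worktop; z up. Turned up to 20 degrees about z.
- hex_dish: Hexagonal stainless spill dish, 100 mm across its flats, fixed to the worktop. Rim 12 mm high and 4 mm thick; inside it is 92 mm across flats. The floor inside lies 3 mm above the worktop. Origin: centre of its underside, on the worktop; z up. Turned up to 20 degrees about z.
- parking_mat: Flat dark rubber mat, 90 x 110 mm, 4 mm thick, fixed to the worktop and empty at the start: the free spot. Origin: centre of its underside, on the worktop; z up. The three dishes and the mat stand in a loose row from left to right, in any order, at least 140 mm apart between centres.
- label_roll: Bystander: roll of white labels lying flat, 66 mm in diameter, 24 mm high. Origin: centre of its underside.
- marker: Bystander: black marker pen lying on the worktop nearer the robot, 131 mm long, 14 mm high. Origin: middle of its underside; it lies along its y.
- pipette: Bystander: white pipette lying on the worktop behind the work, 236 mm long, 21 mm high. Origin: middle of its underside; it lies along its y.

How it is judged:
By the outcome, as a careful person would: the job done as asked, in the order asked, and still so for the second after the job is handed in, with the robot touching nothing.
It also fails if it takes over 128 s, if anything falls off the work surface, if the arm or the gripper's body presses on something with over 40 N, if the wrist force passes 120 N, or if a joint passes its speed limit or range.

## Working session

There is one attempt and no reset: what is moved stays moved. The work goes in short steps, Python scripts to look and compute and a tool call to move; the robot and the scene stay as the last step left them, time stands still between calls to the robot, and variables do not carry over. Pictures are saved under pics/ and viewed, at most 14 in all, crops included, and the job is handed in when it is done.

Besides the shell and the picture viewer there is one more tool, called as name(argument=value, ...) on one line, values as JSON. arm_command: Moves the arm, as the interface text tells. Its arguments: {"type":"object","properties":{"delta_rot":{"type":"array","items":{"type":"array","items":{"type":"number"}}},"delta_pos":{"type":"array","items":{"type":"array","items":{"type":"number"}}},"gripper":{"type":"array","items":{"type":"number"}},"grip_force":{"type":"number"}},"required":["delta_rot","delta_pos","gripper"]}

```bash
mkdir -p pics; ls; cat > h.py <<'E'
import numpy as np, cv2
from rig import status, viewer, robot
from scipy.spatial.transform import Rotation as R
def ray(c,u,v,z):
    P=np.array(c["pose"]);d=P[:3,:3]@np.array([(u-c["cx"])/c["fx"],(v-c["cy"])/c["fy"],1]);o=P[:3,3]
    return (o+d*(z-o[2])/d[2])[:2]
def cam(n):
    o=status.get_obs();c=viewer.camera(n)
    if n=="wrist":
        T=np.eye(4);T[:3,:3]=R.from_quat(o["tool_rot"]).as_matrix();T[:3,3]=o["position"];c["pose"]=T@np.array(c["mount"])
    return c
def tool(dw):
    o=status.get_obs();return R.from_quat(o["tool_rot"]).inv().apply(dw)
E
python3 - <<'E'
from h import *
import pickle
for n in ["top","scene"]:
    c=cam(n);cv2.imwrite(f"pics/{n}0.png",c["pixels"]);pickle.dump(c,open(n+".pkl","wb"));print(n,np.round(c["pose"],3).tolist(),c["fx"])
o=status.get_obs();print(o);print(R.from_quat(o["tool_rot"]).as_matrix().round(3))
E
```

```text
pics
top [[0.007, -0.981, 0.196, 0.313], [-1.0, -0.009, -0.009, -0.032], [0.011, -0.196, -0.981, 1.12], [0.0, 0.0, 0.0, 1.0]] 429.2069651960722
scene [[0.746, -0.453, 0.489, -0.043], [-0.666, -0.504, 0.55, -0.66], [-0.002, -0.735, -0.678, 0.841], [0.0, 0.0, 0.0, 1.0]] 405.9919454808815
{'time': 0.1, 'q': array([ 1.08248694e+00,  5.28390909e-01,  1.43376016e+00, -4.24704218e-06,
        1.18139159e+00, -1.78516470e-01]), 'joint_velocities': array([-8.45381523e-04, -2.88266758e-03, -2.01668281e-03,  1.26662361e-04,
       -2.04625028e-05, -1.78826046e-04]), 'joint_torque': array([-7.91542243e-04, -4.40986919e+01, -1.77149427e+01,  6.34664716e-02,
        5.34954749e-02, -6.61244644e-05]), 'position': array([0.19021126, 0.59466982, 0.22166306]), 'tool_rot': array([ 1.54276924e-01,  9.88027166e-01, -9.21951885e-04, -3.17233092e-04]), 'ft_force': array([ 0.5241627 ,  0.11441812, -0.36909073]), 'moment': array([ 0.00345476,  0.04274331, -0.03474771]), 'grip_force': 0.0, 'grip_width': 0.08694720744717466}
[[-0.952  0.305 -0.001]
 [ 0.305  0.952 -0.002]
 [ 0.    -0.002 -1.   ]]
```

View pics/top0.png

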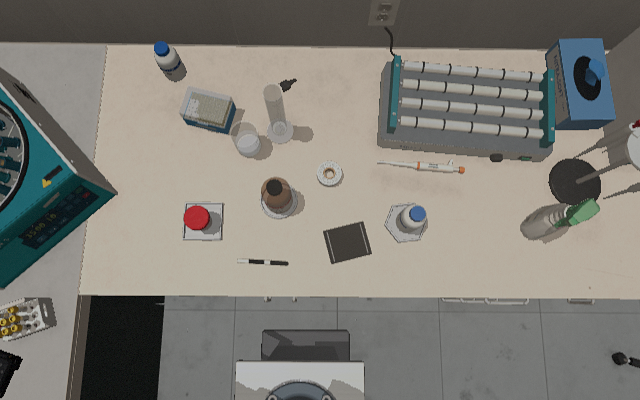

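View pics/scene0.png

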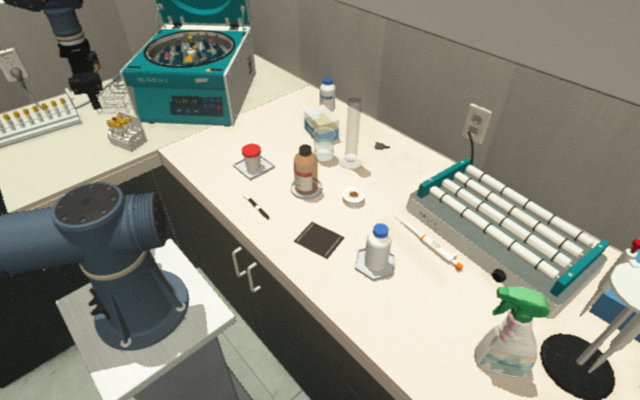

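The top view shows, left to right, the square dish with the cup (203,221), the round dish with the brown bottle (278,200), the mat (347,242) and the hex dish with the white bottle (406,221). I'll enlarge it.

```bash
python3 - <<'E'
import pickle,cv2
c=pickle.load(open("top.pkl","rb"))["pixels"]
a=cv2.resize(c[165:270,170:300],None,fx=6,fy=6,interpolation=cv2.INTER_CUBIC)[:,:800]
b=cv2.resize(c[165:270,310:440],None,fx=6,fy=6,interpolation=cv2.INTER_CUBIC)
cv2.imwrite("pics/a.png",a[:600]);cv2.imwrite("pics/b.png",b[:600])
E
```

```text
(no output)
```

View pics/a.png

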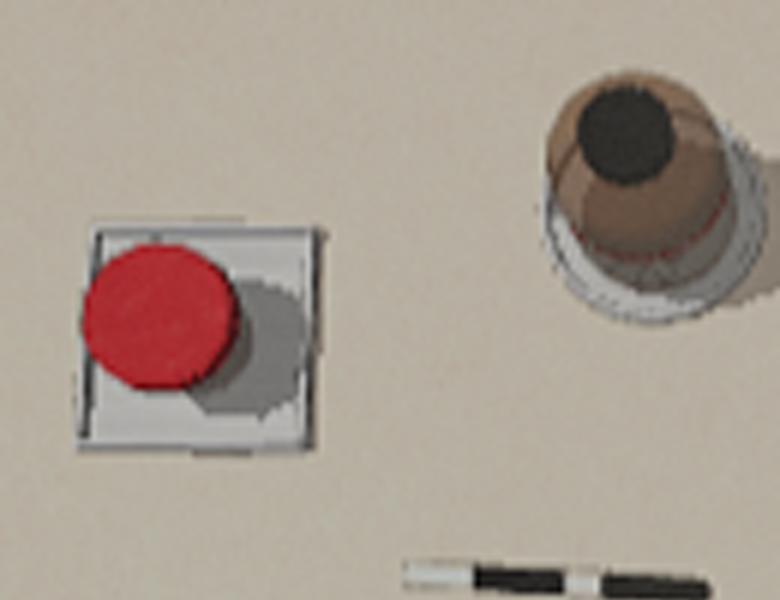

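View pics/b.png

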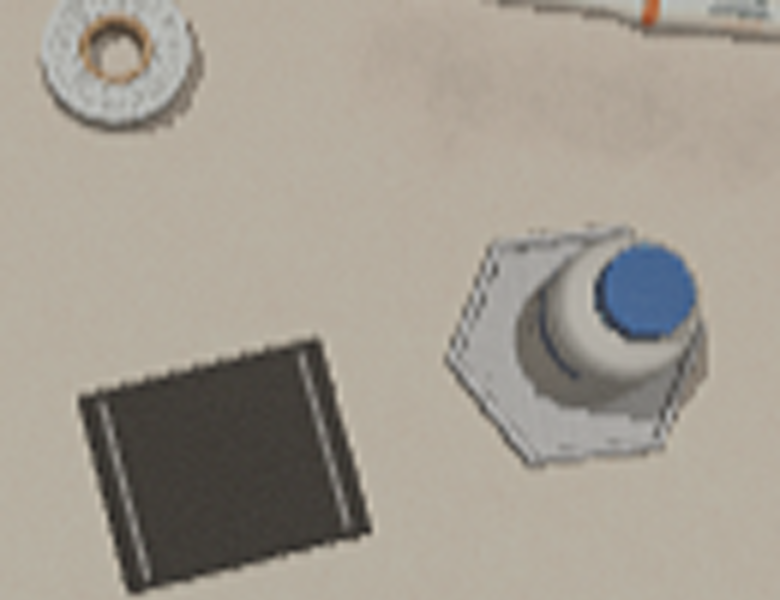

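Left crop: cup lid (160,316), square rim corners (95,225), (322,230), (312,450) and (80,447), brown cap (627,135), round dish about (655,212). Right crop: blue cap (646,290), hex centre about (578,347), mat centre (225,465).

```bash
python3 - <<'E'
import pickle
from h import *
c=pickle.load(open("top.pkl","rb"))
f=lambda u,v,z,x0:ray(c,(u+.5)/6-.5+x0,(v+.5)/6-.5+165,z).round(4)
print("cup",f(160,316,.072,170),"sq",f(202,338,.012,170),[f(*p,.012,170) for p in [(95,225),(322,230),(312,450),(80,447)]])
print("brown",f(627,135,.155,170),"round",f(655,212,.012,170),f(545,195,.012,170),f(765,210,.012,170),f(655,322,.012,170))
print("white",f(646,290,.13,310),"hex",f(578,347,.012,310),"mat",f(225,465,.004,310),"roll",f(118,60,.024,310))
print("marker",f(405,572,.01,170),f(710,588,.01,170),"pip",f(500,5,.01,310),f(780,30,.01,310))
print("clutter: cyl,beaker",ray(c,281,132,0),ray(c,248,147,0))
print([f(*p,.012,310) for p in[(492,243),(628,230),(447,357),(530,466),(660,450)]])
m=viewer.camera("wrist")["mount"];print(np.round(m,3))
E
```

```text
cup [0.496  0.2599] sq [0.4969 0.2578] [array([0.5467, 0.3075]), array([0.5454, 0.2081]), array([0.4484, 0.2075]), array([0.4488, 0.3073])]
brown [0.554  0.0617] round [0.5549 0.0624] [0.5621 0.111 ] [0.5563 0.014 ] [0.5058 0.0611]
white [ 0.501  -0.2741] hex [ 0.4978 -0.2722] mat [ 0.4456 -0.1181] roll [ 0.6222 -0.0704]
marker [0.3965 0.1655] [0.3907 0.0348] pip [ 0.6535 -0.2426] [ 0.6432 -0.3682]
clutter: cyl,beaker [0.7491197  0.06205652] [0.70474029 0.15112958]
[array([ 0.5438, -0.2357]), array([ 0.5502, -0.296 ]), array([ 0.4928, -0.2147]), array([ 0.4454, -0.2496]), array([ 0.4528, -0.3063])]
[[-0.001 -0.963 -0.269  0.073]
 [ 1.    -0.001  0.    -0.   ]
 [-0.    -0.269  0.963 -0.16 ]
 [ 0.     0.     0.     1.   ]]
```

arm_command(delta_rot=[[0, 0, -3], [0, 0, -6], [0, 0, -10], [0, 0, -14], [0, 0, -17.8], [0, 0, -17.8], [0, 0, -17.8], [0, 0, -17.8], [0, 0, -17.8], [0, 0, -17.8], [0, 0, -17.8], [0, 0, -17.8]], delta_pos=[[-0.02, -0.011, 0.001], [-0.05, -0.029, 0.003], [-0.085, -0.049, 0.005], [-0.12, -0.069, 0.007], [-0.155, -0.089, 0.009], [-0.19, -0.109, 0.011], [-0.225, -0.129, 0.013], [-0.26, -0.15, 0.015], [-0.3, -0.173, 0.017], [-0.335, -0.193, 0.018], [-0.365, -0.21, 0.02], [-0.3925, -0.226, 0.02]], gripper=[-1, -1, -1, -1, -1, -1, -1, -1, -1, -1, -1, -1], grip_force=15)

```text
time: 1.15
position: [0.4969, 0.258, 0.2021]
tool_rot: [0.0, 1.0, -0.0, -0.0]
ft_force: [0.9, 0.7, 1.1]
grip_width: 0.0873
grip_force: 0.0
```

```bash
python3 - <<'E'
from h import *
c=cam("wrist");cv2.imwrite("pics/w1.png",c["pixels"]);o=status.get_obs()
print(o["time"],o["position"],R.from_quat(o["tool_rot"]).as_matrix().round(3).tolist())
# project expected cup lid centre, dish centre
for p in [(.496,.26,.076),(.497,.258,.012)]:
    P=np.linalg.inv(c["pose"])@np.array([*p,1]);print(c["fx"]*P[0]/P[2]+c["cx"],c["fy"]*P[1]/P[2]+c["cy"])
hsv=cv2.cvtColor(c["pixels"],cv2.COLOR_BGR2HSV);m=((hsv[...,0]<8)|(hsv[...,0]>172))&(hsv[...,1]>130)&(hsv[...,2]>60)
v,u=np.where(m);print(u.min(),u.max(),v.min(),v.max(),ray(c,u.mean(),v.mean(),.07))
E
```

```text
1.2 [0.50181611 0.25436932 0.20237978] [[-1.0, 0.003, 0.005], [0.003, 1.0, -0.003], [-0.005, -0.003, -1.0]]
323.6782032616694 196.7604645162861
321.69185028502403 184.98026394262104
117 351 169 237 [0.50124524 0.24161712]
```

View pics/w1.png

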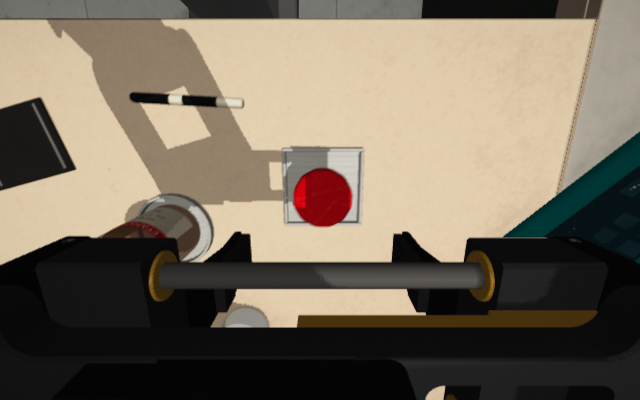

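The red lid shows at (323,197), right where predicted. I'll descend and take the cup.

arm_command(delta_rot=[[0, 0, 0], [0, 0, 0], [0, 0, 0], [0, 0, 0], [0, 0, 0], [0, 0, 0], [0, 0, 0], [0, 0, 0], [0, 0, 0], [0, 0, 0], [0, 0, 0], [0, 0, 0]], delta_pos=[[0, 0, 0.015], [0, 0, 0.035], [0, 0, 0.06], [0, 0, 0.085], [0, 0, 0.11], [0, 0, 0.13], [0, 0, 0.145], [0, 0, 0.153], [0, 0, 0.153], [0, 0, 0.153], [0, 0, 0.153], [0, 0, 0.153]], gripper=[-1, -1, -1, -1, -1, -1, -1, -1, -1, -1, -1, 0])

```text
time: 2.2
position: [0.4963, 0.2607, 0.0507]
tool_rot: [-0.0, 1.0, 0.0, 0.001]
ft_force: [0.2, 1.0, 0.5]
grip_width: 0.0848
grip_force: 0.0
```

arm_command(delta_rot=[[0, 0, 0], [0, 0, 0], [0, 0, 0], [0, 0, 0], [0, 0, 0], [0, 0, 0], [0, 0, 0], [0, 0, 0]], delta_pos=[[0, 0, 0], [0, 0, 0], [0, 0, 0], [0, 0, 0], [0, 0, 0], [0, 0, 0], [0, 0, 0], [0, 0, 0]], gripper=[1, 1, 1, 1, 1, 1, 1, 1])

```text
time: 2.87
position: [0.4956, 0.2604, 0.0499]
tool_rot: [-0.0, 1.0, 0.0, 0.0]
ft_force: [-0.3, 0.1, 5.1]
grip_width: 0.0631
grip_force: 15.0
```

arm_command(delta_rot=[[0, 0, 0], [0, 0, 0], [0, 0, 0], [0, 0, 0], [0, 0, 0], [0, 0, 0], [0, 0, 0], [0, 0, 0], [0, 0, 0], [0, 0, 0], [0, 0, 0], [0, 0, 0]], delta_pos=[[0, 0, -0.004], [0, 0, -0.015], [0, 0, -0.03], [0, 0, -0.05], [0, 0, -0.07], [0, 0, -0.09], [0, 0, -0.11], [0, 0, -0.13], [0, 0, -0.145], [0, 0, -0.155], [0, 0, -0.16], [0, 0, -0.16]], gripper=[1, 1, 1, 1, 1, 1, 1, 1, 1, 1, 1, 1])

```text
time: 3.87
position: [0.4958, 0.2605, 0.2107]
tool_rot: [-0.0, 1.0, 0.0, 0.001]
ft_force: [1.1, 0.0, -1.0]
grip_width: 0.0635
grip_force: 15.0
```

arm_command(delta_rot=[[0, 0, 0], [0, 0, 0], [0, 0, 0], [0, 0, 0], [0, 0, 0], [0, 0, 0], [0, 0, 0], [0, 0, 0], [0, 0, 0], [0, 0, 0], [0, 0, 0], [0, 0, 0]], delta_pos=[[0.005, -0.01, 0], [0.012, -0.03, 0], [0.02, -0.06, 0], [0.028, -0.09, 0], [0.035, -0.12, 0], [0.04, -0.15, 0], [0.043, -0.18, 0], [0.046, -0.21, 0], [0.049, -0.24, 0], [0.05, -0.27, 0], [0.05, -0.3, 0], [0.05, -0.33, 0]], gripper=[1, 1, 1, 1, 1, 1, 1, 1, 1, 1, 1, 1])

```text
time: 4.87
position: [0.4436, -0.071, 0.2084]
tool_rot: [-0.0, 1.0, 0.001, -0.002]
ft_force: [1.4, -0.2, -0.3]
grip_width: 0.0636
grip_force: 15.0
```

arm_command(delta_rot=[[0, 0, 0], [0, 0, 0], [0, 0, 0], [0, 0, 0], [0, 0, 0], [0, 0, 0], [0, 0, 0], [0, 0, 0], [0, 0, 0], [0, 0, 0], [0, 0, 0], [0, 0, 0]], delta_pos=[[0, -0.02, 0], [0, -0.035, 0], [0, -0.045, 0.005], [0, -0.048, 0.02], [0, -0.048, 0.04], [0, -0.048, 0.065], [0, -0.048, 0.09], [0, -0.048, 0.11], [0, -0.048, 0.13], [0, -0.048, 0.145], [0, -0.048, 0.153], [0, -0.048, 0.153]], gripper=[1, 1, 1, 1, 1, 1, 1, 1, 1, 1, 1, 1])

```text
time: 5.87
position: [0.4438, -0.1167, 0.0545]
tool_rot: [-0.001, 1.0, 0.001, -0.002]
ft_force: [0.0, -0.3, -0.1]
grip_width: 0.0635
grip_force: 15.0
```

arm_command(delta_rot=[[0, 0, 0], [0, 0, 0], [0, 0, 0], [0, 0, 0], [0, 0, 0], [0, 0, 0], [0, 0, 0], [0, 0, 0], [0, 0, 0], [0, 0, 0], [0, 0, 0], [0, 0, 0]], delta_pos=[[0, 0, 0.002], [0, 0, 0.004], [0, 0, 0.006], [0, 0, 0.007], [0, 0, 0.007], [0, 0, 0.007], [0, 0, 0.007], [0, 0, 0.007], [0, 0, 0.007], [0, 0, 0.007], [0, 0, 0.007], [0, 0, 0.007]], gripper=[1, 1, 1, 1, 1, 1, 0.2, 0, -0.3, -0.6, -1, -1])

```text
time: 6.87
position: [0.4455, -0.1176, 0.0494]
tool_rot: [-0.0, 1.0, 0.0, -0.0]
ft_force: [-0.5, 0.6, 0.4]
grip_width: 0.0754
grip_force: 0.0
```

arm_command(delta_rot=[[0, 0, 0], [0, 0, 0], [0, 0, 0], [0, 0, 0], [0, 0, 0], [0, 0, 0], [0, 0, 0], [0, 0, 0], [0, 0, 0], [0, 0, 0], [0, 0, 0], [0, 0, 0]], delta_pos=[[0, 0, 0], [0, 0, 0], [0, 0, -0.01], [0, 0, -0.03], [0, 0, -0.055], [0, 0, -0.08], [0, 0, -0.11], [0, 0, -0.14], [0, 0, -0.17], [0, 0, -0.19], [0, 0, -0.2], [0, 0, -0.2]], gripper=[-1, -1, -1, -1, -1, -1, -1, -1, -1, -1, -1, -1])

```text
time: 7.87
position: [0.4471, -0.1183, 0.252]
tool_rot: [-0.0, 1.0, -0.001, 0.003]
ft_force: [0.0, -1.8, -0.0]
grip_width: 0.0871
grip_force: 0.0
```

arm_command(delta_rot=[[0, 0, 0], [0, 0, 0], [0, 0, 0], [0, 0, 0], [0, 0, 0], [0, 0, 0], [0, 0, 0], [0, 0, 0], [0, 0, 0], [0, 0, 0]], delta_pos=[[-0.008, 0.013, 0], [-0.022, 0.037, 0], [-0.04, 0.067, 0], [-0.06, 0.1, 0], [-0.078, 0.13, 0], [-0.092, 0.153, 0], [-0.102, 0.17, 0], [-0.108, 0.18, 0], [-0.108, 0.18, 0], [-0.108, 0.18, 0]], gripper=[-1, -1, -1, -1, -1, -1, -1, -1, -1, -1])

```text
time: 8.7
position: [0.5527, 0.0622, 0.2484]
tool_rot: [-0.001, 1.0, -0.0, -0.001]
ft_force: [-0.1, -0.2, -0.0]
grip_width: 0.087
grip_force: 0.0
```

```bash
python3 - <<'E'
from h import *
c=cam("wrist");cv2.imwrite("pics/w2.png",c["pixels"]);o=status.get_obs()
print(o["time"],o["position"])
for p in [(.554,.062,.158),(.555,.062,.012),(.4456,-.118,.076)]:
    P=np.linalg.inv(c["pose"])@np.array([*p,1]);print(c["fx"]*P[0]/P[2]+c["cx"],c["fy"]*P[1]/P[2]+c["cy"])
E
```

```text
8.75 [0.55256378 0.06170138 0.24867167]
321.47593607137395 208.85308505671432
321.468301325986 180.12632799633036
156.56514548681858 92.00381229735473
```

View pics/w2.png

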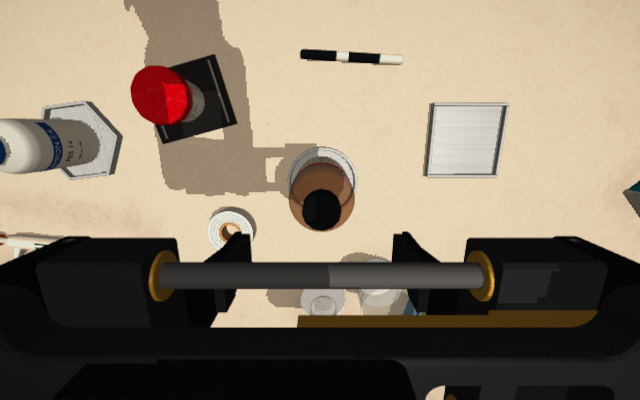

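The black cap is at (322,210) as predicted, and the cup stands on the mat at (160,95). I'll take the brown bottle.

arm_command(delta_rot=[[0, 0, 0], [0, 0, 0], [0, 0, 0], [0, 0, 0], [0, 0, 0], [0, 0, 0], [0, 0, 0], [0, 0, 0], [0, 0, 0], [0, 0, 0], [0, 0, 0], [0, 0, 0]], delta_pos=[[0, 0, 0.01], [0, 0, 0.025], [0, 0, 0.045], [0, 0, 0.065], [0, 0, 0.08], [0, 0, 0.09], [0, 0, 0.097], [0, 0, 0.101], [0, 0, 0.103], [0, 0, 0.103], [0, 0, 0.103], [0, 0, 0.103]], gripper=[-1, -1, -1, -1, -1, -1, -1, -1, -1, -1, -1, -1], grip_force=40)

```text
time: 9.75
position: [0.5542, 0.0624, 0.1473]
tool_rot: [-0.001, 1.0, -0.0, 0.001]
ft_force: [-0.2, -0.8, -0.6]
grip_width: 0.0868
grip_force: 0.0
```

arm_command(delta_rot=[[0, 0, 0], [0, 0, 0], [0, 0, 0], [0, 0, 0], [0, 0, 0], [0, 0, 0], [0, 0, 0], [0, 0, 0], [0, 0, 0], [0, 0, 0], [0, 0, 0], [0, 0, 0]], delta_pos=[[0, 0, 0], [0, 0, 0], [0, 0, 0], [0, 0, 0], [0, 0, 0], [0, 0, 0], [0, 0, 0], [0, 0, 0], [0, 0, 0], [0, 0, 0], [0, 0, 0], [0, 0, 0]], gripper=[0, 0.2, 0.4, 1, 1, 1, 1, 1, 1, 1, 1, 1])

```text
time: 10.75
position: [0.5536, 0.0623, 0.1465]
tool_rot: [-0.0, 1.0, -0.0, -0.0]
ft_force: [-0.3, 0.1, -1.4]
grip_width: 0.0365
grip_force: 40.0
```

arm_command(delta_rot=[[0, 0, 0], [0, 0, 0], [0, 0, 0], [0, 0, 0], [0, 0, 0], [0, 0, 0], [0, 0, 0], [0, 0, 0], [0, 0, 0], [0, 0, 0]], delta_pos=[[0, 0, -0.002], [0, 0, -0.006], [0, 0, -0.012], [0, 0, -0.02], [0, 0, -0.03], [0, 0, -0.04], [0, 0, -0.05], [0, 0, -0.056], [0, 0, -0.06], [0, 0, -0.06]], gripper=[1, 1, 1, 1, 1, 1, 1, 1, 1, 1])

```text
time: 11.58
position: [0.5542, 0.0623, 0.2079]
tool_rot: [-0.0, 1.0, -0.0, 0.001]
ft_force: [0.3, -0.1, -3.8]
grip_width: 0.0363
grip_force: 40.0
```

arm_command(delta_rot=[[0, 0, 0], [0, 0, 0], [0, 0, 0], [0, 0, 0], [0, 0, 0], [0, 0, 0], [0, 0, 0], [0, 0, 0], [0, 0, 0], [0, 0, 0], [0, 0, 0], [0, 0, 0]], delta_pos=[[0.001, 0.004, 0], [0.004, 0.014, 0], [0.009, 0.031, 0], [0.016, 0.055, 0], [0.024, 0.082, 0], [0.032, 0.11, 0], [0.04, 0.137, 0], [0.047, 0.16, 0], [0.052, 0.178, 0], [0.055, 0.19, 0], [0.057, 0.196, 0], [0.057, 0.196, 0]], gripper=[1, 1, 1, 1, 1, 1, 1, 1, 1, 1, 1, 1])

```text
time: 12.58
position: [0.4955, 0.2595, 0.2061]
tool_rot: [-0.001, 1.0, -0.0, -0.001]
ft_force: [0.2, -0.5, -2.7]
grip_width: 0.0362
grip_force: 40.0
```

arm_command(delta_rot=[[0, 0, 0], [0, 0, 0], [0, 0, 0], [0, 0, 0], [0, 0, 0], [0, 0, 0], [0, 0, 0], [0, 0, 0], [0, 0, 0], [0, 0, 0], [0, 0, 0], [0, 0, 0]], delta_pos=[[0, 0, 0], [0, 0, 0.003], [0, 0, 0.01], [0, 0, 0.018], [0, 0, 0.026], [0, 0, 0.034], [0, 0, 0.041], [0, 0, 0.047], [0, 0, 0.052], [0, 0, 0.055], [0, 0, 0.055], [0, 0, 0.055]], gripper=[1, 1, 1, 1, 1, 1, 1, 1, 1, 1, 1, 1])

```text
time: 13.58
position: [0.4965, 0.2584, 0.1515]
tool_rot: [-0.001, 1.0, -0.0, -0.0]
ft_force: [-0.4, -0.7, -4.8]
grip_width: 0.0363
grip_force: 40.0
```

arm_command(delta_rot=[[0, 0, 0], [0, 0, 0], [0, 0, 0], [0, 0, 0], [0, 0, 0], [0, 0, 0], [0, 0, 0], [0, 0, 0], [0, 0, 0], [0, 0, 0], [0, 0, 0], [0, 0, 0]], delta_pos=[[0, 0, 0.001], [0, 0, 0.002], [0, 0, 0.003], [0, 0, 0.004], [0, 0, 0.004], [0, 0, 0.004], [0, 0, 0.004], [0, 0, 0.004], [0, 0, 0.004], [0, 0, 0.004], [0, 0, 0.004], [0, 0, 0.004]], gripper=[1, 1, 1, 1, 1, 1, 1, 1, 0.2, 0.1, 0, -0.2])

```text
time: 14.58
position: [0.4971, 0.2586, 0.1482]
tool_rot: [-0.0, 1.0, 0.0, 0.001]
ft_force: [-0.4, 0.2, -0.4]
grip_width: 0.0446
grip_force: 0.0
```

arm_command(delta_rot=[[0, 0, 0], [0, 0, 0], [0, 0, 0], [0, 0, 0], [0, 0, 0], [0, 0, 0], [0, 0, 0], [0, 0, 0], [0, 0, 0], [0, 0, 0], [0, 0, 0], [0, 0, 0]], delta_pos=[[0, 0, 0], [0, 0, 0], [0, 0, 0], [0, 0, 0], [0, 0, 0], [0, 0, 0], [0, 0, -0.01], [0, 0, -0.03], [0, 0, -0.055], [0, 0, -0.08], [0, 0, -0.1], [0, 0, -0.102]], gripper=[-0.4, -0.6, -0.8, -1, -1, -1, -1, -1, -1, -1, -1, -1])

```text
time: 15.58
position: [0.499, 0.2592, 0.2545]
tool_rot: [-0.001, 1.0, 0.001, 0.004]
ft_force: [0.6, -0.6, 0.6]
grip_width: 0.0868
grip_force: 0.0
```

arm_command(delta_rot=[[0, 0, 0], [0, 0, 0], [0, 0, 0], [0, 0, 0], [0, 0, 0], [0, 0, 0], [0, 0, 0], [0, 0, 0], [0, 0, 0], [0, 0, 0], [0, 0, 0], [0, 0, 0]], delta_pos=[[0, -0.01, 0], [0, -0.03, 0], [0, -0.06, 0], [0, -0.095, 0], [0, -0.13, 0], [0, -0.165, 0], [0, -0.2, 0], [0, -0.235, 0], [0, -0.27, 0], [0, -0.305, 0], [0, -0.34, 0], [0, -0.375, 0]], gripper=[-1, -1, -1, -1, -1, -1, -1, -1, -1, -1, -1, -1])

```text
time: 16.58
position: [0.4949, -0.1184, 0.2481]
tool_rot: [-0.0, 1.0, 0.001, -0.002]
ft_force: [0.9, -1.0, -0.8]
grip_width: 0.0873
grip_force: 0.0
```

arm_command(delta_rot=[[0, 0, 0], [0, 0, 0], [0, 0, 0], [0, 0, 0], [0, 0, 0], [0, 0, 0], [0, 0, 0], [0, 0, 0], [0, 0, 0], [0, 0, 0]], delta_pos=[[-0.001, -0.035, 0], [-0.002, -0.07, 0], [-0.004, -0.1, 0], [-0.004, -0.125, 0], [-0.004, -0.143, 0], [-0.004, -0.153, 0], [-0.004, -0.157, 0], [-0.004, -0.157, 0], [-0.004, -0.157, 0], [-0.004, -0.157, 0]], gripper=[-1, -1, -1, -1, -1, -1, -1, -1, -1, -1])

```text
time: 17.42
position: [0.5006, -0.2722, 0.2493]
tool_rot: [-0.001, 1.0, 0.001, -0.0]
ft_force: [0.9, 0.5, 1.3]
grip_width: 0.0871
grip_force: 0.0
```

```bash
python3 - <<'E'
from h import *
c=cam("wrist");cv2.imwrite("pics/w3.png",c["pixels"]);o=status.get_obs()
print(o["time"],o["position"])
for p in [(.501,-.274,.133),(.498,-.272,.012),(.4456,-.118,.076)]:
    P=np.linalg.inv(c["pose"])@np.array([*p,1]);print(c["fx"]*P[0]/P[2]+c["cx"],c["fy"]*P[1]/P[2]+c["cy"])
E
```

```text
17.4667 [ 0.50076687 -0.27221326  0.24948878]
319.70539825644624 200.48688546232486
321.4954244881529 176.29644645420535
456.4926182066937 140.92689784063003
```

View pics/w3.png

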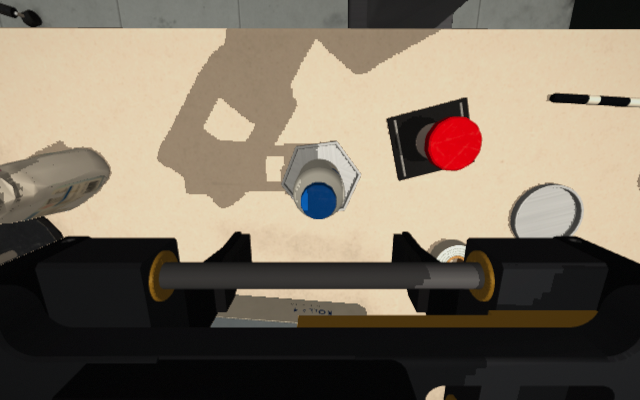

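The blue cap is at (319,201) and the cup at (455,143), both as expected. Next, the white bottle.

arm_command(delta_rot=[[0, 0, 0], [0, 0, 0], [0, 0, 0], [0, 0, 0], [0, 0, 0], [0, 0, 0], [0, 0, 0], [0, 0, 0], [0, 0, 0], [0, 0, 0], [0, 0, 0], [0, 0, 0]], delta_pos=[[0, 0, 0.012], [0, 0, 0.032], [0, 0, 0.057], [0, 0, 0.08], [0, 0, 0.098], [0, 0, 0.11], [0, 0, 0.119], [0, 0, 0.124], [0, 0, 0.126], [0, 0, 0.126], [0, 0, 0.126], [0, 0, 0.126]], gripper=[-1, -1, -1, -1, -1, -1, -1, -1, -1, -1, -1, -1], grip_force=35)

```text
time: 18.47
position: [0.5014, -0.274, 0.1244]
tool_rot: [-0.001, 1.0, -0.001, 0.001]
ft_force: [0.9, 0.5, -0.1]
grip_width: 0.0869
grip_force: 0.0
```

arm_command(delta_rot=[[0, 0, 0], [0, 0, 0], [0, 0, 0], [0, 0, 0], [0, 0, 0], [0, 0, 0], [0, 0, 0], [0, 0, 0], [0, 0, 0], [0, 0, 0], [0, 0, 0], [0, 0, 0]], delta_pos=[[0, 0, 0], [0, 0, 0], [0, 0, 0], [0, 0, 0], [0, 0, 0], [0, 0, 0], [0, 0, 0], [0, 0, 0], [0, 0, 0], [0, 0, 0], [0, 0, 0], [0, 0, 0]], gripper=[0, 0.2, 0.4, 1, 1, 1, 1, 1, 1, 1, 1, 1])

```text
time: 19.47
position: [0.501, -0.2739, 0.1236]
tool_rot: [-0.0, 1.0, -0.0, 0.0]
ft_force: [-0.6, -1.3, -0.3]
grip_width: 0.0363
grip_force: 35.0
```

arm_command(delta_rot=[[0, 0, 0], [0, 0, 0], [0, 0, 0], [0, 0, 0], [0, 0, 0], [0, 0, 0], [0, 0, 0], [0, 0, 0], [0, 0, 0], [0, 0, 0], [0, 0, 0], [0, 0, 0]], delta_pos=[[0, 0, -0.002], [0, 0, -0.006], [0, 0, -0.014], [0, 0, -0.026], [0, 0, -0.04], [0, 0, -0.055], [0, 0, -0.069], [0, 0, -0.08], [0, 0, -0.09], [0, 0, -0.097], [0, 0, -0.1], [0, 0, -0.1]], gripper=[1, 1, 1, 1, 1, 1, 1, 1, 1, 1, 1, 1])

```text
time: 20.47
position: [0.5011, -0.2738, 0.2243]
tool_rot: [-0.0, 1.0, -0.0, 0.001]
ft_force: [-0.4, -0.0, -2.9]
grip_width: 0.036
grip_force: 35.0
```

arm_command(delta_rot=[[0, 0, 0], [0, 0, 0], [0, 0, 0], [0, 0, 0], [0, 0, 0], [0, 0, 0], [0, 0, 0], [0, 0, 0], [0, 0, 0], [0, 0, 0], [0, 0, 0], [0, 0, 0]], delta_pos=[[-0.001, 0.004, 0], [-0.002, 0.014, 0], [-0.005, 0.03, 0], [-0.008, 0.052, 0], [-0.013, 0.078, 0], [-0.018, 0.108, 0], [-0.023, 0.14, 0], [-0.028, 0.172, 0], [-0.033, 0.204, 0], [-0.038, 0.234, 0], [-0.042, 0.26, 0], [-0.046, 0.284, 0]], gripper=[1, 1, 1, 1, 1, 1, 1, 1, 1, 1, 1, 1])

```text
time: 21.47
position: [0.5456, 0.0133, 0.2227]
tool_rot: [-0.001, 1.0, 0.001, -0.001]
ft_force: [0.8, -0.3, -2.4]
grip_width: 0.0363
grip_force: 35.0
```

arm_command(delta_rot=[[0, 0, 0], [0, 0, 0], [0, 0, 0], [0, 0, 0], [0, 0, 0], [0, 0, 0], [0, 0, 0], [0, 0, 0], [0, 0, 0], [0, 0, 0], [0, 0, 0], [0, 0, 0]], delta_pos=[[-0.003, 0.02, 0], [-0.005, 0.036, 0], [-0.007, 0.046, 0], [-0.008, 0.051, 0.004], [-0.008, 0.052, 0.014], [-0.008, 0.052, 0.03], [-0.008, 0.052, 0.048], [-0.008, 0.052, 0.064], [-0.008, 0.052, 0.078], [-0.008, 0.052, 0.088], [-0.008, 0.052, 0.094], [-0.008, 0.052, 0.096]], gripper=[1, 1, 1, 1, 1, 1, 1, 1, 1, 1, 1, 1])

```text
time: 22.47
position: [0.5538, 0.0618, 0.1261]
tool_rot: [0.0, 1.0, 0.0, -0.001]
ft_force: [1.1, 0.4, -2.3]
grip_width: 0.0363
grip_force: 35.0
```

arm_command(delta_rot=[[0, 0, 0], [0, 0, 0], [0, 0, 0], [0, 0, 0], [0, 0, 0], [0, 0, 0], [0, 0, 0], [0, 0, 0], [0, 0, 0], [0, 0, 0], [0, 0, 0], [0, 0, 0]], delta_pos=[[0, 0, 0.001], [0, 0, 0.002], [0, 0, 0.003], [0, 0, 0.004], [0, 0, 0.004], [0, 0, 0.004], [0, 0, 0.004], [0, 0, 0.004], [0, 0, 0.004], [0, 0, 0.004], [0, 0, 0.004], [0, 0, 0.004]], gripper=[1, 1, 1, 1, 1, 1, 1, 1, 0.2, 0.1, 0, -0.2])

```text
time: 23.47
position: [0.555, 0.0623, 0.1239]
tool_rot: [-0.0, 1.0, -0.0, 0.001]
ft_force: [0.1, 1.2, 0.5]
grip_width: 0.0443
grip_force: 0.0
```

arm_command(delta_rot=[[0, 0, 0], [0, 0, 0], [0, 0, 0], [0, 0, 0], [0, 0, 0], [0, 0, 0], [0, 0, 0], [0, 0, 0], [0, 0, 0], [0, 0, 0], [0, 0, 0], [0, 0, 0]], delta_pos=[[0, 0, 0], [0, 0, 0], [0, 0, 0], [0, 0, 0], [0, 0, 0], [0, 0, 0], [0, 0, -0.01], [0, 0, -0.03], [0, 0, -0.055], [0, 0, -0.08], [0, 0, -0.1], [0, 0, -0.106]], gripper=[-0.4, -0.6, -0.8, -1, -1, -1, -1, -1, -1, -1, -1, -1])

```text
time: 24.47
position: [0.5567, 0.0623, 0.2337]
tool_rot: [-0.0, 1.0, -0.0, 0.004]
ft_force: [0.1, 0.5, 0.4]
grip_width: 0.0867
grip_force: 0.0
```

arm_command(delta_rot=[[0, 0, 0], [0, 0, 0], [0, 0, 0], [0, 0, 0], [0, 0, 0], [0, 0, 0], [0, 0, 0], [0, 0, 0], [0, 0, 0], [0, 0, 0]], delta_pos=[[0.008, -0.013, 0], [0.022, -0.037, 0], [0.04, -0.067, 0], [0.06, -0.1, 0], [0.078, -0.13, 0], [0.092, -0.153, 0], [0.103, -0.17, 0], [0.109, -0.18, 0], [0.109, -0.18, 0], [0.109, -0.18, 0]], gripper=[-1, -1, -1, -1, -1, -1, -1, -1, -1, -1], grip_force=15)

```text
time: 25.3
position: [0.4455, -0.1178, 0.2294]
tool_rot: [0.0, 1.0, 0.0, -0.0]
ft_force: [1.0, 0.5, -0.3]
grip_width: 0.0871
grip_force: 0.0
```

```bash
python3 - <<'E'
from h import *
c=cam("wrist");cv2.imwrite("pics/w4.png",c["pixels"]);o=status.get_obs()
print(o["time"],o["position"])
for p in [(.4457,-.118,.076),(.498,-.272,.012)]:
    P=np.linalg.inv(c["pose"])@np.array([*p,1]);print(c["fx"]*P[0]/P[2]+c["cx"],c["fy"]*P[1]/P[2]+c["cy"])
E
```

```text
25.35 [ 0.44579182 -0.1174007   0.22942533]
321.37754044437895 191.7877936972874
210.683391304939 218.1140017197074
```

View pics/w4.png

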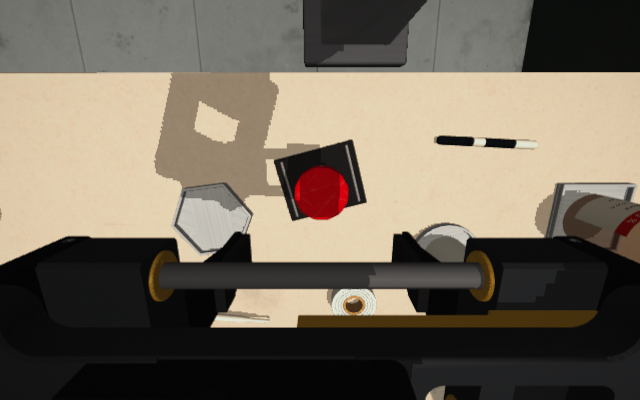

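The lid is at (321,192) and the hex dish at about (213,218), as predicted.

arm_command(delta_rot=[[0, 0, 0], [0, 0, 0], [0, 0, 0], [0, 0, 0], [0, 0, 0], [0, 0, 0], [0, 0, 0], [0, 0, 0], [0, 0, 0], [0, 0, 0], [0, 0, 0], [0, 0, 0]], delta_pos=[[0, 0, 0.015], [0, 0, 0.04], [0, 0, 0.07], [0, 0, 0.1], [0, 0, 0.13], [0, 0, 0.155], [0, 0, 0.17], [0, 0, 0.178], [0, 0, 0.18], [0, 0, 0.18], [0, 0, 0.18], [0, 0, 0.18]], gripper=[-1, -1, -1, -1, -1, -1, -1, -1, -1, -1, -1, -1])

```text
time: 26.35
position: [0.4466, -0.1179, 0.0506]
tool_rot: [-0.001, 1.0, -0.001, 0.001]
ft_force: [-0.4, 0.3, 0.5]
grip_width: 0.087
grip_force: 0.0
```

arm_command(delta_rot=[[0, 0, 0], [0, 0, 0], [0, 0, 0], [0, 0, 0], [0, 0, 0], [0, 0, 0], [0, 0, 0], [0, 0, 0], [0, 0, 0]], delta_pos=[[0, 0, 0], [0, 0, 0], [0, 0, 0], [0, 0, 0], [0, 0, 0], [0, 0, 0], [0, 0, 0], [0, 0, 0], [0, 0, 0]], gripper=[0, 1, 1, 1, 1, 1, 1, 1, 1])

```text
time: 27.1
position: [0.4459, -0.1178, 0.0498]
tool_rot: [-0.0, 1.0, -0.0, 0.0]
ft_force: [-0.2, -0.2, 4.6]
grip_width: 0.0633
grip_force: 15.0
```

arm_command(delta_rot=[[0, 0, 0], [0, 0, 0], [0, 0, 0], [0, 0, 0], [0, 0, 0], [0, 0, 0], [0, 0, 0], [0, 0, 0], [0, 0, 0], [0, 0, 0], [0, 0, 0], [0, 0, 0]], delta_pos=[[0, 0, -0.003], [0, 0, -0.01], [0, 0, -0.02], [0, 0, -0.035], [0, 0, -0.05], [0, 0, -0.065], [0, 0, -0.08], [0, 0, -0.09], [0, 0, -0.097], [0, 0, -0.1], [0, 0, -0.1], [0, 0, -0.1]], gripper=[1, 1, 1, 1, 1, 1, 1, 1, 1, 1, 1, 1])

```text
time: 28.1
position: [0.4455, -0.1175, 0.1493]
tool_rot: [-0.0, 1.0, 0.0, -0.0]
ft_force: [-0.1, -0.8, 0.3]
grip_width: 0.0636
grip_force: 15.0
```

arm_command(delta_rot=[[0, 0, 0], [0, 0, 0], [0, 0, 0], [0, 0, 0], [0, 0, 0], [0, 0, 0], [0, 0, 0], [0, 0, 0], [0, 0, 0], [0, 0, 0], [0, 0, 0], [0, 0, 0]], delta_pos=[[-0.002, -0.006, 0], [-0.006, -0.018, 0], [-0.012, -0.036, 0], [-0.02, -0.058, 0], [-0.028, -0.082, 0], [-0.035, -0.104, 0], [-0.041, -0.123, 0], [-0.046, -0.138, 0], [-0.05, -0.148, 0], [-0.052, -0.154, 0], [-0.052, -0.154, 0], [-0.052, -0.154, 0]], gripper=[1, 1, 1, 1, 1, 1, 1, 1, 1, 1, 1, 1])

```text
time: 29.1
position: [0.4974, -0.2713, 0.1491]
tool_rot: [-0.0, 1.0, 0.001, -0.001]
ft_force: [-0.5, 0.6, -0.5]
grip_width: 0.0633
grip_force: 15.0
```

arm_command(delta_rot=[[0, 0, 0], [0, 0, 0], [0, 0, 0], [0, 0, 0], [0, 0, 0], [0, 0, 0], [0, 0, 0], [0, 0, 0], [0, 0, 0], [0, 0, 0], [0, 0, 0], [0, 0, 0]], delta_pos=[[0, 0, 0.004], [0, 0, 0.012], [0, 0, 0.025], [0, 0, 0.04], [0, 0, 0.055], [0, 0, 0.068], [0, 0, 0.079], [0, 0, 0.088], [0, 0, 0.094], [0, 0, 0.096], [0, 0, 0.097], [0, 0, 0.097]], gripper=[1, 1, 1, 1, 1, 1, 1, 1, 1, 1, 1, 1])

```text
time: 30.1
position: [0.4981, -0.2718, 0.0527]
tool_rot: [-0.0, 1.0, -0.0, 0.0]
ft_force: [0.5, -1.4, 0.7]
grip_width: 0.0637
grip_force: 15.0
```

arm_command(delta_rot=[[0, 0, 0], [0, 0, 0], [0, 0, 0], [0, 0, 0], [0, 0, 0], [0, 0, 0], [0, 0, 0], [0, 0, 0], [0, 0, 0], [0, 0, 0], [0, 0, 0], [0, 0, 0]], delta_pos=[[0, 0, 0.001], [0, 0, 0.002], [0, 0, 0.003], [0, 0, 0.004], [0, 0, 0.004], [0, 0, 0.004], [0, 0, 0.004], [0, 0, 0.004], [0, 0, 0.004], [0, 0, 0.004], [0, 0, 0.004], [0, 0, 0.004]], gripper=[1, 1, 1, 1, 1, 1, 1, 0.2, 0, -0.3, -0.6, -1])

```text
time: 31.1
position: [0.4977, -0.2715, 0.0483]
tool_rot: [-0.0, 1.0, 0.0, -0.0]
ft_force: [-0.4, 0.7, 0.0]
grip_width: 0.0703
grip_force: 0.0
```

arm_command(delta_rot=[[0, 0, 0], [0, 0, 0], [0, 0, 0], [0, 0, 0], [0, 0, 0], [0, 0, 0], [0, 0, 0], [0, 0, 0], [0, 0, 0], [0, 0, 0], [0, 0, 0], [0, 0, 0]], delta_pos=[[0, 0, 0], [0, 0, 0], [0, 0, 0], [0, 0, 0], [0, 0, -0.01], [0, 0, -0.03], [0, 0, -0.06], [0, 0, -0.09], [0, 0, -0.12], [0, 0, -0.14], [0, 0, -0.15], [0, 0, -0.15]], gripper=[-1, -1, -1, -1, -1, -1, -1, -1, -1, -1, -1, -1])

```text
time: 32.1
position: [0.4992, -0.2727, 0.2016]
tool_rot: [-0.001, 1.0, -0.002, 0.002]
ft_force: [-0.0, -0.3, 0.3]
grip_width: 0.0875
grip_force: 0.0
```

arm_command(delta_rot=[[0, 0, 0], [0, 0, 0], [0, 0, 0], [0, 0, 0], [0, 0, 0], [0, 0, 0], [0, 0, 0], [0, 0, 0]], delta_pos=[[0.02, 0.02, -0.02], [0.04, 0.04, -0.03], [0.06, 0.06, -0.05], [0.08, 0.08, -0.05], [0.1, 0.1, -0.05], [0.1, 0.1, -0.05], [0.1, 0.1, -0.05], [0.1, 0.1, -0.05]], gripper=[-1, -1, -1, -1, -1, -1, -1, -1])

```text
time: 32.77
position: [0.3979, -0.1719, 0.2479]
tool_rot: [-0.0, 1.0, 0.0, -0.0]
ft_force: [0.2, -0.3, -1.4]
grip_width: 0.0872
grip_force: 0.0
```

```bash
python3 - <<'E'
from h import *
c=cam("scene")["pixels"];t=cam("top")["pixels"]
a=cv2.resize(c[110:310,200:440],None,fx=2,fy=2);b=cv2.resize(t[150:290,170:440],None,fx=2,fy=2)
o=np.zeros((680,540,3),np.uint8);o[:400,:480]=a;o[400:680]=b
cv2.imwrite("pics/f.png",o[:,:540] if 0 else cv2.resize(o,None,fx=.88,fy=.88))
E
```

```text
(no output)
```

View pics/f.png

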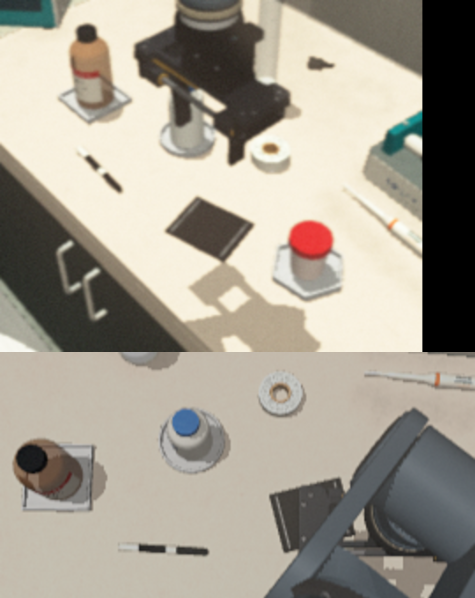

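The brown bottle (91,70) stands upright in the square dish, the white one (186,120) in the round dish and the cup (308,255) in the hex dish. The bystanders lie where they were, and the robot is touching nothing.

```bash
python3 -c "
from h import *
print(robot.hand_in())"
```

```text
the job is handed in; nothing more can be done
None
```

The job is handed in: the last pictures show the brown bottle upright in the square dish, the white bottle in the round dish and the cup in the hexagonal dish, with the label roll, marker and pipette left alone, at about 33 s on the robot's clock.

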